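# Cover the die seat and snug its wing nut

### The job

Put the square green cover flat on the zinc die seat, its hole over the seat's square centre stud and its sides in line with the seat's, with its wing nut still loose, then turn that wing nut clockwise (seen from above) until it is snug, most of a quarter turn, and let go. Leave the orange cover where it is.

Things in the scene. Friction and masses are not known exactly. Their poses are not given: they have to be found in the camera images.
- wing (a point): On the loose square green cover's axis, 44 mm above its flat underside: its captive steel wing nut's grip point. Nut: upright blade 12 mm thick (point y), 57 long (point x), from 23 mm below to 11 above the point; grip it to carry and turn. z up. Cover 0.3 kg: plate 90x90x8 mm; boss 45 square, top 26 mm below the point; square hole 29 wide, 21 deep, from below. Lies on a 460 mm grey turntable.
- wing_nut (a joint): Turn of the wing nut against the green cover, rad: 0 to 0.15 as at the start is loose; at 0 the wing's x and y lie along the cover's sides. Grows as the nut turns clockwise seen from above, to a firm stop at 1.3 (snug). Turns easily (0.02 N m), sinks 2 mm on the way. The cover may turn along by up to 0.25 rad, until its hole catches on the stud; turn on until the nut stops.
- seat_top (a point): Centre of the top of the fixed zinc die seat, a silvery block 112 mm square, 20 high, on the turntable (top 40 mm above the work surface). Root of the upright square stud: 16 mm tall, 24 wide in its lower 6 mm, tapering to 9 at its tip. x, y along the sides of seat and stud, z up. The seated cover's underside is at this height, its sides parallel to the seat's to about 10 degrees, any way round.
- orange_wing (a point): Centre of the wing of a second cover of the same shape and size (90 mm square, about 52 mm high) but orange, belonging elsewhere; it lies loose and flat on the turntable, this point on its axis 41 mm above its underside.
There are look-alikes about, which are no part of the job. Of the things like the part that bears wing, leave any that is pink; of the rest the larger one is meant.

How it is judged:
By the outcome, as a careful person would: the job done as asked, in the order asked, and still so for the second after the job is handed in, with the robot touching nothing.
It also fails if it takes over 48 s, if anything falls off the work surface, if the arm or the gripper's body presses on something with over 40 N, if the wrist force passes 120 N, or if a joint passes its speed limit or range.

### The arm

A 7-joint arm with a two-finger parallel gripper is mounted at the origin on the work surface. World frame = base frame: x ahead of the robot, y to its left, z up, the work surface at z = 0. Lengths are in m, angles in rad, forces in N, time in s.
With the tool pointing down it reaches from about 0.35 to 0.9 m from the base axis. Payload 8.1 kg.
Tool frame: the origin (TCP) lies midway between the tips of the shut fingers; the grasp point (between the pads) lies 19 mm behind it; z points along the fingers, y is the direction in which the jaws open and shut (so a half turn about z gives the same grasp; the last joint's range is limited). The gripper opens to 92 mm and grips with 3 to 60 N. Pads are 19 mm wide; open, the fingers measure 130 mm over their backs; the gripper's body (75 mm by 190 mm) begins 47 mm behind the grasp point.
Start: joints at [-1.314, 0.434, 0.025, 1.573, -0.012, 1.134, -0.075], TCP at [0.22, 0.585, 0.227] pointing down, gripper open.
Joint ranges: [-2.62, 2.62], [-0.44, 2.09], [-1.27, 1.32], [0.08, 2.57], [-1.32, 4.46], [0.12, 2], [-2.74, 2.74]. Speed limits (rad/s): [2.22, 2.22, 3.01, 3.01, 3.14, 3.14, 3.14].

### API

Orientations are given as [roll, pitch, yaw] about the fixed x, y, z axes, in that order (R = Rz(yaw) Ry(pitch) Rx(roll)).
In Python, from plant import sense, snapshot, get_calibration, finish_job gives the robot as it stands.
- The arm moves only by the tool carry_out, never from a script. Its arguments are lists of equal length, an entry for each row: "dp": the shift along the tool's x, y, z in units of 60 mm (1.0 is 60 mm), a list of three; "twist": the turn, a rotation vector about the tool's x, y, z in units of 6 degrees (1.0 is 6 degrees), a list of three; "jaw": the finger opening in mm, from 0 to 91.8. A call has 1 to 5 rows; each row is the pose to reach, as a shift and turn from the pose measured when the call began, along the tool's axes at that moment; what a row does not reach only later rows make up. A row lasts 1/8 s, in which the tool goes at most 62.5 mm and 10.7 degrees, less where a joint would pass 70% of its speed; a pose out of reach is approached as far as the arm can. A call with a gripper value outside its range is refused whole. The fingers move at their own pace and stop on an object; "squeeze" is the grip in N (left out, the last holds). Time passes only in rows, so rows that repeat a pose let the fingers close. It gives the time, the measured TCP pose, the force and the opening at its end, in the units of the state.
- sense(): the state, without advancing time (a new reading comes with each control period).
- snapshot(name): name is "scene" or "top" or "wrist"; returns the picture (384x512x3 uint8, blue, green, red); there is no depth.
- get_calibration(name): a dict with "fovy" (degrees; the focal length in pixels is half the picture's height over the tangent of half this angle, whatever the lens; pixels are square), "cx", "cy" (the principal point, pixels), "R" (3x3) and "t" (3): a world point X has camera coordinates R X + t; the wrist camera has in their place "mount" (4x4, takes a point from camera to tool coordinates, whose origin is the TCP and whose axes are the flange's). Camera axes: x right, y down, z forward; pixel columns grow to the right and rows downward; lengths in m; the calibration is good to about 2 mm. A picture is of the moment at which its call begins: read the wrist's pose just before it. get_calibration takes no time and is no camera call.
- finish_job(): hands the job in, once; it reports no verdict.
The state is a dict: "clock": time; "joints": joint angles; "qvel": joint speeds; "tau": joint torques, N m; "tool_pos": TCP position; "orientation": TCP orientation; "contact_force": force on the tool from outside, world axes, zero at the start; "ft_torque": the same for the moment, N m; "opening": finger opening in m.
Only numpy, scipy, OpenCV 4.12 (cv2) and the standard library are available. Lean on these libraries where they do the work, as an engineer would, in place of code of your own. Each camera call takes 0.05 s, during which the arm holds its last target.

## Working session

There is one attempt and no reset: what is moved stays moved. The work goes in short steps, Python scripts to look and compute and a tool call to move; the robot and the scene stay as the last step left them, time stands still between calls to the robot, and variables do not carry over. Pictures are saved under pics/ and viewed, and the job is handed in when it is done.

Besides the shell and the picture viewer there is one more tool, called by a JSON object that holds its "name" and its "arguments", one argument or row to a line. carry_out: Moves the arm, as the interface text tells. Its arguments: {"type":"object","properties":{"dp":{"type":"array"},"twist":{"type":"array"},"jaw":{"type":"array"},"squeeze":{"type":"number"}},"required":["dp","twist","jaw"]}

```bash
mkdir -p pics; ls; python3 - <<'E'
from plant import *
import cv2
s=sense();print({k:s[k] for k in('clock','tool_pos','orientation','opening','contact_force')})
for n in('scene','top','wrist'):
    cv2.imwrite(f'pics/{n}0.png',snapshot(n));print(n,get_calibration(n))
E
```

```text
pics
{'clock': 0.0, 'tool_pos': array([0.21990023, 0.58446338, 0.22593203]), 'orientation': array([-3.13997681e+00,  1.02266453e-04,  2.78169617e+00]), 'opening': 0.09164889776642254, 'contact_force': array([-0.2759911,  0.4178601,  0.5308557])}
scene {'fovy': 52.84521000971357, 'cx': 248.24272475299142, 'cy': 194.37042797044882, 'R': array([[-0.66089067,  0.75035742,  0.01368427],
       [ 0.51141593,  0.46363374, -0.72353127],
       [-0.54925155, -0.47117671, -0.69015595]]), 't': array([ 0.46439826, -0.20540099,  1.03915175])}
top {'fovy': 54.98070087973442, 'cx': 253.13563003414828, 'cy': 189.19869969200954, 'R': array([[ 0.11601672, -0.99322938, -0.00596009],
       [-0.96425664, -0.11118924, -0.24051214],
       [ 0.23822103,  0.03365049, -0.97062783]]), 't': array([-0.14333109,  0.6324855 ,  0.614308  ])}
wrist {'fovy': 71.65703618818006, 'cx': 257.85273223229916, 'cy': 197.36865335835412, 'mount': array([[-6.91751006e-04, -9.51605923e-01, -3.07320175e-01,
         8.43912427e-02],
       [ 9.99999714e-01, -5.64583389e-04, -5.02700197e-04,
         5.14470544e-04],
       [ 3.04864619e-04, -3.07320435e-01,  9.51606041e-01,
        -1.56919467e-01],
       [ 0.00000000e+00,  0.00000000e+00,  0.00000000e+00,
         1.00000000e+00]])}
```

View pics/scene0.png

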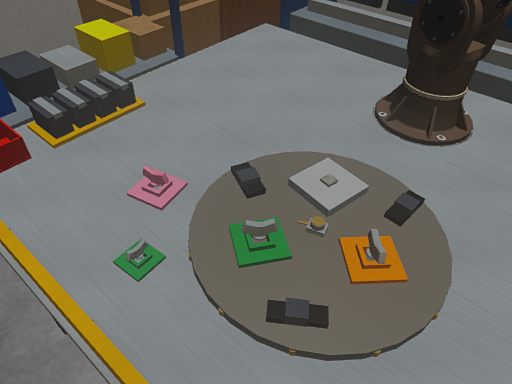

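View pics/top0.png

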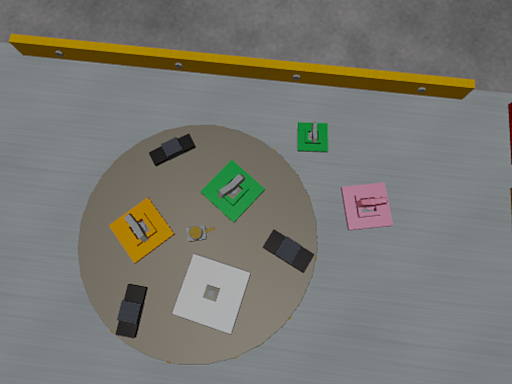

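View pics/wrist0.png

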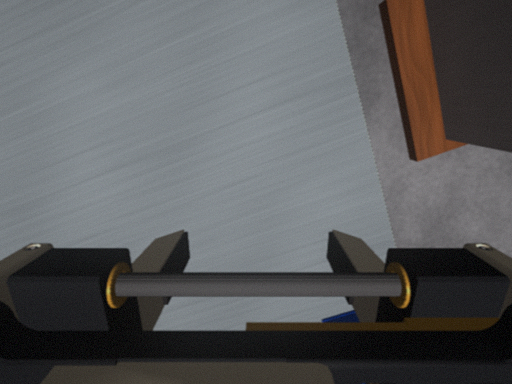

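Candidates like the part: the large green cover on the turntable (top 233,190), the small green one (313,137) and the pink one (367,205). Pink is excluded. Of the two greens, the large one on the turntable fits. I'll confirm it in a crop and measure.

```bash
cat > h.py <<'E'
import numpy as np,cv2
from plant import *
from scipy.spatial.transform import Rotation as Ro
def cam(n,s=None):
    c=get_calibration(n);f=192/np.tan(np.radians(c['fovy'])/2)
    if n=='wrist':
        T=np.eye(4);T[:3,:3]=Ro.from_euler('xyz',s['orientation']).as_matrix();T[:3,3]=s['tool_pos']
        M=T@c['mount'];R=M[:3,:3].T;C=M[:3,3]
    else:
        R=np.array(c['R']);C=-R.T@np.array(c['t'])
    return f,c['cx'],c['cy'],R,C
def ray(K,p,z):
    f,cx,cy,R,C=K
    p=np.atleast_2d(p).astype(float)
    d=np.c_[(p[:,0]-cx)/f,(p[:,1]-cy)/f,np.ones(len(p))]@R
    return (C+d*((z-C[2])/d[:,2])[:,None])[:,:2]
def proj(K,X):
    f,cx,cy,R,C=K
    q=(np.atleast_2d(X)-C)@R.T
    return np.c_[f*q[:,0]/q[:,2]+cx,f*q[:,1]/q[:,2]+cy]
def big(m):
    n,l,st,_=cv2.connectedComponentsWithStats(m.astype(np.uint8))
    return (l==1+np.argmax(st[1:,4]))
def rect(K,m,z):
    cs,_=cv2.findContours(m.astype(np.uint8),cv2.RETR_EXTERNAL,cv2.CHAIN_APPROX_NONE)
    c=max(cs,key=cv2.contourArea)[:,0,:]
    P=ray(K,c,z)
    (ctr,wh,a)=cv2.minAreaRect((P*1000).astype(np.float32))
    return np.array(ctr)/1000,wh,a
E
python3 - <<'E'
from h import *
for n in('top','scene'):
    im=cv2.imread(f'pics/{n}0.png');K=cam(n)
    h=cv2.cvtColor(im,cv2.COLOR_BGR2HSV)
    g=(h[...,0]>50)&(h[...,0]<80)&(h[...,1]>150)
    g=big(g)
    print(n,'green',rect(K,g,.026))
    o=big((h[...,0]>8)&(h[...,0]<22)&(h[...,1]>200)&(np.indices(g.shape)[0]>100)); print('orange',rect(K,o,.026))
    w=big((h[...,1]<25)&(h[...,2]>185)&(np.indices(g.shape)[0]>150)); print('seat',w.sum(),rect(K,w,.039))
a=cv2.imread('pics/top0.png')[150:235,190:330];b=cv2.imread('pics/scene0.png')[150:280,190:420]
a=cv2.resize(a[:,:80],None,fx=5,fy=5,interpolation=2);b=cv2.resize(b[60:120,30:110],None,fx=5,fy=5,interpolation=2)
H=max(a.shape[0],b.shape[0]);o=np.zeros((H,800,3),np.uint8);o[:a.shape[0],:400]=a[:,:400];o[:b.shape[0],400:]=b[:,:400];cv2.imwrite('pics/crop0.png',o)
E
```

```text
top green (array([ 0.65088586, -0.02606648]), (92.23167419433594, 91.90460205078125), 53.99362564086914)
orange (array([0.55480676, 0.14499054]), (83.98979187011719, 91.94091796875), 44.41032791137695)Traceback (most recent call last):
  File "<stdin>", line 9, in <module>
  File "h.py", line 23, in big
    return (l==1+np.argmax(st[1:,4]))
                 ~~~~~~~~~^^^^^^^^^^
    return _wrapfunc(a, 'argmax', axis=axis, out=out, **kwds)
    return bound(*args, **kwds)
ValueError: attempt to get argmax of an empty sequence
```

```bash
python3 - <<'E'
from h import *
t=cv2.imread('pics/top0.png');s_=cv2.imread('pics/scene0.png')
print(t[275,200],t[310,230],s_[190,310],s_[190,350],t[186,232],t[320,250])
for n in('top','scene'):
    im=cv2.imread(f'pics/{n}0.png');K=cam(n)
    h=cv2.cvtColor(im,cv2.COLOR_BGR2HSV)
    g=big((h[...,0]>50)&(h[...,0]<80)&(h[...,1]>150))
    print(n,'green',rect(K,g,.026))
    box=(slice(250,340),slice(165,260)) if n=='top' else (slice(155,215),slice(280,375))
    m=np.zeros(g.shape,bool);m[box]=1
    w=big(m&(h[...,1]<25)&(im.min(2)>150)); print('seat',w.sum(),rect(K,w,.039))
a=t[150:235,195:275];b=s_[205:275,220:300]
o=np.zeros((425,800,3),np.uint8);o[:,:400]=cv2.resize(a,None,fx=5,fy=5,interpolation=2);o[:350,400:]=cv2.resize(b,None,fx=5,fy=5,interpolation=2);cv2.imwrite('pics/crop0.png',o)
E
```

```text
[171 172 171] [174 173 171] [148 150 148] [148 149 147] [139 136 131] [114 125 131]
top green (array([ 0.65088586, -0.02606648]), (92.23167419433594, 91.90460205078125), 53.99362564086914)
seat 3661 (array([ 0.44927029, -0.01379024]), (112.78184509277344, 112.92796325683594), 78.65459442138672)
scene green (array([ 0.63166119, -0.03814077]), (93.53358459472656, 92.9316635131836), 53.9181022644043)
seat 24 (array([ 0.39156049, -0.07411314]), (8.721183776855469, 58.7463493347168), 71.11344146728516)
```

View pics/crop0.png

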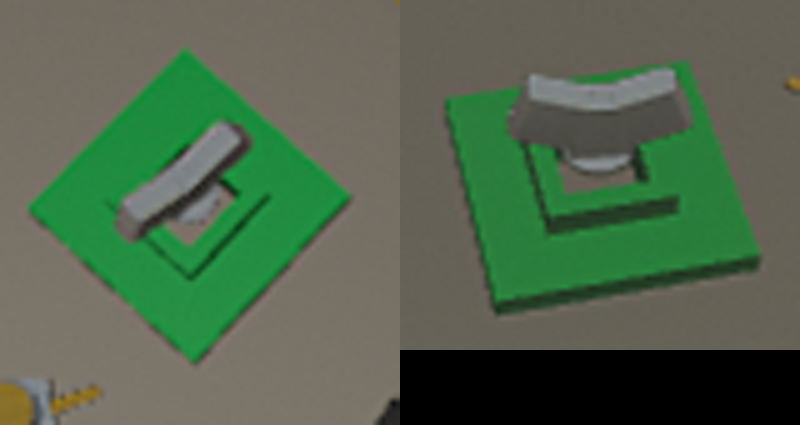

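```bash
python3 - <<'E'
from h import *
for n in('top','scene'):
    K=cam(n); print(n,K[0],K[4],proj(K,[[0,0,0],[0.651,-.026,.026],[.449,-.0138,.04],[.555,.145,.026]]))
# corners triangulation
def cor(n):
    im=cv2.imread(f'pics/{n}0.png');h=cv2.cvtColor(im,cv2.COLOR_BGR2HSV)
    g=big((h[...,0]>50)&(h[...,0]<80)&(h[...,1]>150)&(h[...,2]>90)).astype(np.uint8)
    c=max(cv2.findContours(g,0,1)[0],key=cv2.contourArea)
    return cv2.approxPolyDP(cv2.convexHull(c),4,True)[:,0]
a,b=cor('top'),cor('scene');print(a.tolist(),b.tolist())
for z in(.0,.01,.028,.04,.05):print(z,ray(cam('top'),a,z).round(3).tolist(),ray(cam('scene'),b,z).round(3).tolist())
E
```

```text
top 368.98027881067026 [ 0.48016606 -0.09270683  0.74753061] [[167.04470299 569.09718133]
 [232.2187662  189.8897348 ]
 [211.0579586  292.78037893]
 [139.76580686 227.28113179]]
scene 386.3986402471168 [0.98271753 0.23639025 0.56220777] [[420.9247776  117.99403305]
 [256.82080653 249.63196605]
 [327.30761784 188.80328744]
 [371.52346229 270.00418014]]
[[231, 160], [264, 189], [234, 221], [201, 192]] [[276, 218], [290, 255], [239, 264], [229, 225]]
0.0 [[0.722, -0.013], [0.667, -0.089], [0.593, -0.036], [0.645, 0.041]] [[0.549, -0.062], [0.604, 0.014], [0.68, -0.041], [0.625, -0.118]]
0.01 [[0.719, -0.014], [0.664, -0.089], [0.591, -0.036], [0.643, 0.039]] [[0.557, -0.056], [0.611, 0.018], [0.686, -0.036], [0.632, -0.112]]
0.028 [[0.713, -0.016], [0.66, -0.089], [0.588, -0.038], [0.639, 0.036]] [[0.571, -0.047], [0.623, 0.025], [0.696, -0.028], [0.643, -0.1]]
0.04 [[0.709, -0.017], [0.657, -0.089], [0.587, -0.039], [0.636, 0.033]] [[0.58, -0.041], [0.631, 0.03], [0.702, -0.022], [0.651, -0.093]]
0.05 [[0.706, -0.018], [0.654, -0.089], [0.585, -0.04], [0.634, 0.032]] [[0.588, -0.035], [0.638, 0.034], [0.707, -0.017], [0.657, -0.087]]
```

```bash
python3 - <<'E'
from h import *
I={n:cv2.imread(f'pics/{n}0.png') for n in('top','scene')}
def quad(m):
    c=max(cv2.findContours(m.astype(np.uint8),0,1)[0],key=cv2.contourArea);h=cv2.convexHull(c)
    (x,y),_,_=cv2.minAreaRect(h);q=cv2.approxPolyDP(h,4,True)[:,0];return q
for n in I:
    K=cam(n);h=cv2.cvtColor(I[n],cv2.COLOR_BGR2HSV)
    g=(h[...,0]>50)&(h[...,0]<80)&(h[...,1]>150)&(h[...,2]>90)
    g2=g&~big(g); 
    pk=big((h[...,0]>155)&(h[...,0]<178)&(h[...,1]>60)&(h[...,2]>180))
    for nm,m in(('small',big(g2)),('pink',pk)):
        q=quad(m);print(n,nm,q.tolist(),ray(K,q,.006).round(3).tolist(),rect(K,m,.006))
    # yellow bar straightness
    y=(h[...,0]>18)&(h[...,0]<28)&(h[...,1]>180)&(h[...,2]>100)
    y=big(y)
    c=np.array([(x,np.where(y[:,x])[0].min()) for x in np.where(y.any(0))[0]])
    c=c[5:-30];p=np.polyfit(c[:,0],c[:,1],1);r=c[:,1]-np.polyval(p,c[:,0]);print('bar',c[0],c[-1],r[::max(1,len(r)//12)].round(1))
E
```

```text
top small [[326, 123], [326, 151], [298, 150], [298, 123]] [[0.827, -0.207], [0.763, -0.211], [0.758, -0.152], [0.82, -0.146]] (array([ 0.79230872, -0.1798929 ]), (64.1250228881836, 61.99107360839844), 4.988432884216309)
top pink [[373, 207], [367, 208]] [[0.653, -0.315], [0.65, -0.302]] (array([ 0.65049561, -0.30871799]), (2.00569486618042, 12.547548294067383), 17.953994750976562)
bar [14 34] [444  77] [-0.2  0.3 -0.2  0.3 -0.1  0.4 -0.1  0.4 -0.  -0.5  0.  -0.4  0.1]
scene small [[164, 256], [138, 279], [113, 261], [138, 241]] [[0.76, -0.149], [0.82, -0.144], [0.827, -0.207], [0.77, -0.212]] (array([ 0.79303278, -0.17807288]), (63.88044357299805, 63.33279800415039), 4.310883045196533)
scene pink [[186, 182], [161, 206], [128, 192], [145, 177], [167, 174]] [[0.601, -0.268], [0.684, -0.251], [0.703, -0.334], [0.65, -0.346], [0.611, -0.319]] (array([ 0.65259186, -0.3017717 ]), (88.1402359008789, 88.03341674804688), 12.402405738830566)
bar [  5 225] [118 350] [-0.4 -0.3 -0.3 -0.2 -0.1 -0.1 -0.   0.1  0.1  0.2  0.2  0.3  0.4]
```

The small green cover agrees in both views, so the calibration holds. The turntable covers only agree with the turntable top at z≈0.04, so the "40 mm" is the turntable's top and the seat top is at 0.06. I'll re-measure with that.

```bash
python3 - <<'E'
from h import *
I={n:cv2.imread(f'pics/{n}0.png') for n in('top','scene')}
for n in I:
    K=cam(n);h=cv2.cvtColor(I[n],cv2.COLOR_BGR2HSV)
    g=big((h[...,0]>50)&(h[...,0]<80)&(h[...,1]>150)&(h[...,2]>90))
    print(n,'green',rect(K,g,.048))
    m=np.zeros(g.shape,bool);b=(slice(250,340),slice(165,260)) if n=='top' else (slice(155,215),slice(280,375));m[b]=1
    w=m&(h[...,1]<20)&(I[n].min(2)>(150 if n=='top' else 135));w=big(w);print('seat',w.sum(),rect(K,w,.06))
    o=big((h[...,0]>8)&(h[...,0]<22)&(h[...,1]>200)&(np.indices(g.shape)[0]>110)); print('orange',rect(K,o,.048))
    # blade pixels: gray light above green
    hull=cv2.convexHull(max(cv2.findContours(g.astype(np.uint8),0,1)[0],key=cv2.contourArea))
    hm=np.zeros(g.shape,np.uint8);cv2.fillConvexPoly(hm,hull,1)
    bl=(hm>0)&(h[...,1]<30)&(I[n].min(2)>(115 if n=='top' else 130))
    bl=big(bl);print('blade',bl.sum(),rect(K,bl,.093))
    o=I[n].copy();o[bl]=(0,0,255);cv2.imwrite(f'pics/bl_{n}.png',cv2.resize(o[150:270,180:300],None,fx=4,fy=4,interpolation=0))
E
python3 -c "
import cv2,numpy as np;cv2.imwrite('pics/bl.png',cv2.resize(np.hstack([cv2.imread('pics/bl_top.png'),cv2.imread('pics/bl_scene.png')]),(800,400)))"
```

```text
top green (array([ 0.64568048, -0.02809847]), (89.41944885253906, 89.10237121582031), 53.99365997314453)
seat 3661 (array([ 0.45018604, -0.01612923]), (109.43910217285156, 109.5809326171875), 78.65455627441406)
orange (array([0.55253088, 0.1377429 ]), (81.42889404296875, 89.13754272460938), 44.41035079956055)
blade 136 (array([ 0.64597363, -0.02862613]), (11.60843563079834, 47.62982940673828), 47.04804229736328)
scene green (array([ 0.64586517, -0.02715104]), (89.01811218261719, 89.1187744140625), 53.91808319091797)
seat 1928 (array([ 0.45064975, -0.01459767]), (110.06153869628906, 109.47376251220703), 78.66703796386719)
orange (array([0.55040948, 0.13692473]), (92.11799621582031, 89.8907699584961), 44.17182540893555)
blade 16 (array([ 0.64287549, -0.02498697]), (2.979060173034668, 25.19986915588379), 53.73883056640625)
```

View pics/bl.png

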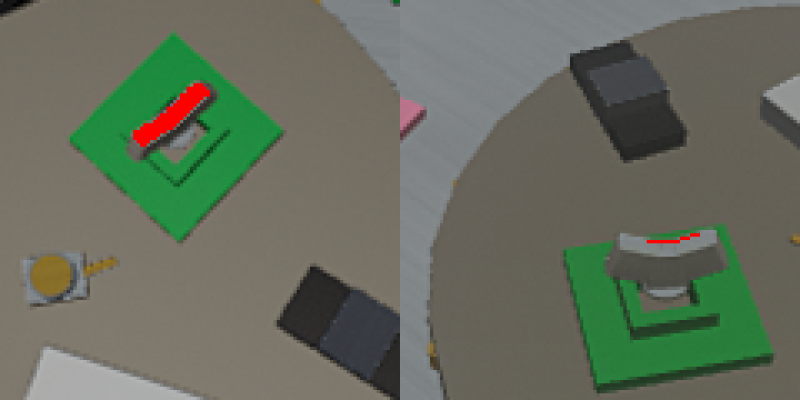

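Both views agree with each other to about 2 mm:

| Item | Position | Angle |
|---|---|---|
| Green cover | (0.6458, -0.0276) | sides 54°, blade at 137° (7° clockwise of the side, consistent with loose) |
| Seat | (0.4504, -0.0154) | sides 78.7° |

The grasp needs yaw 137°.

```bash
cat >> h.py <<'E'
def goal(x,y,z,yawdeg):
    s=sense();R=Ro.from_euler('xyz',s['orientation'])
    G=Ro.from_euler('xyz',[np.pi,0,np.radians(yawdeg)])
    d=R.inv().apply(np.array([x,y,z])-s['tool_pos'])/.06
    w=np.degrees((R.inv()*G).as_rotvec())/6
    e=R.as_euler('xyz',degrees=True)
    print('t',round(s['clock'],2),'pos',s['tool_pos'].round(4),'rpy',e.round(2),'open',round(s['opening']*1000,1),'F',s['contact_force'].round(1),'q7',s['joints'][6].round(2))
    print('dp',d.round(3),'twist',w.round(2))
E
python3 -c "
from h import *
goal(.6458,-.0276,.2,137)"
```

```text
t 0.15 pos [0.22   0.5846 0.2261] rpy [-1.7993e+02  1.0000e-02  1.5938e+02] open 91.5 F [-0.2  0.  -0.4] q7 -0.08
dp [-10.236  -7.05    0.445] twist [-0.01  0.    3.73]
```

{"name": "carry_out", "arguments": {
  "dp": [
    [-0.8, -0.55, 0],
    [-1.6, -1.1, 0],
    [-2.4, -1.65, 0],
    [-3.2, -2.2, 0.1],
    [-4.0, -2.75, 0.1]
  ],
  "twist": [
    [0, 0, 0.3],
    [0, 0, 0.6],
    [0, 0, 0.9],
    [0, 0, 1.2],
    [0, 0, 1.5]
  ],
  "jaw": [60, 60, 60, 60, 60]
}}

```text
clock: 0.78
tool_pos: [0.3871, 0.3437, 0.2199]
orientation: [-3.14, 0.0, 2.624]
contact_force: [0.8, 0.6, 0.5]
opening: 0.06
```

```bash
python3 -c "
from h import *
goal(.6458,-.0276,.2,137)"
```

```text
t 0.78 pos [0.3871 0.3437 0.2199] rpy [-1.7990e+02  1.0000e-02  1.5032e+02] open 60.0 F [0.8 0.6 0.5] q7 0.27
dp [-6.81  -3.242  0.339] twist [-0.02  0.    2.22]
```

{"name": "carry_out", "arguments": {
  "dp": [
    [-0.9, -0.43, 0],
    [-1.8, -0.86, 0],
    [-2.7, -1.29, 0.1],
    [-3.6, -1.72, 0.1],
    [-4.5, -2.15, 0.2]
  ],
  "twist": [
    [0, 0, 0.4],
    [0, 0, 0.8],
    [0, 0, 1.2],
    [0, 0, 1.6],
    [0, 0, 2.0]
  ],
  "jaw": [60, 60, 60, 60, 60]
}}

```text
clock: 1.4
tool_pos: [0.5589, 0.0964, 0.2084]
orientation: [-3.141, 0.001, 2.413]
contact_force: [1.0, 1.1, -0.0]
opening: 0.0601
```

```bash
python3 -c "
from h import *
goal(.6458,-.0276,.2,137)"
```

```text
t 1.4 pos [0.5589 0.0964 0.2084] rpy [-1.7995e+02  5.0000e-02  1.3827e+02] open 60.1 F [ 1.   1.1 -0. ] q7 0.7
dp [-2.457 -0.578  0.143] twist [-0.01  0.01  0.21]
```

{"name": "carry_out", "arguments": {
  "dp": [
    [-0.8, -0.19, 0.05],
    [-1.6, -0.38, 0.1],
    [-2.2, -0.52, 0.14],
    [-2.457, -0.578, 0.14],
    [-2.457, -0.578, 0.14]
  ],
  "twist": [
    [0, 0, 0.2],
    [0, 0, 0.2],
    [0, 0, 0.2],
    [0, 0, 0.2],
    [0, 0, 0.2]
  ],
  "jaw": [50, 50, 50, 50, 50]
}}

```text
clock: 2.02
tool_pos: [0.6457, -0.028, 0.1999]
orientation: [-3.14, 0.0, 2.391]
contact_force: [0.1, -0.7, -0.7]
opening: 0.05
```

```bash
python3 - <<'E'
from h import *
goal(.6458,-.0276,.065,137)
s=sense();im=snapshot('wrist');t=snapshot('top');cv2.imwrite('pics/w1.png',im)
K=cam('wrist',s);print(proj(K,[[.6458,-.0276,.048],[.6458,-.0276,.095]]))
h=cv2.cvtColor(im,cv2.COLOR_BGR2HSV)
g=big((h[...,0]>50)&(h[...,0]<80)&(h[...,1]>150)&(h[...,2]>60));print(g.sum(),rect(K,g,.048))
E
```

```text
t 2.02 pos [ 0.6457 -0.028   0.1999] rpy [-1.7992e+02  2.0000e-02  1.3700e+02] open 50.0 F [ 0.1 -0.7 -0.7] q7 0.94
dp [0.004 0.008 2.248] twist [-0.01  0.    0.  ]
[[258.22850171 185.11432701]
 [258.19973617 197.11515174]]
4212 (array([ 0.64481061, -0.02529684]), (87.59030151367188, 88.46157836914062), 53.964149475097656)
```

View pics/w1.png

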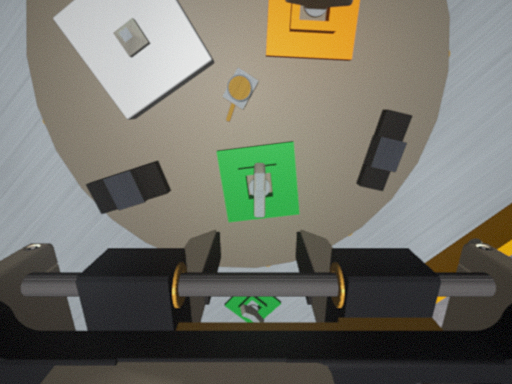

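The blade stands upright at (260,190), lined up between the fingers. The wrist view agrees to about 2 mm. Descending.

{"name": "carry_out", "arguments": {
  "dp": [
    [0, 0.01, 0.6],
    [0, 0.01, 1.2],
    [0, 0.01, 1.8],
    [0, 0.01, 2.24],
    [0, 0.01, 2.24]
  ],
  "twist": [
    [0, 0, 0],
    [0, 0, 0],
    [0, 0, 0],
    [0, 0, 0],
    [0, 0, 0]
  ],
  "jaw": [50, 50, 50, 50, 50]
}}

```text
clock: 2.75
tool_pos: [0.6436, -0.0231, 0.0641]
orientation: [-3.139, -0.004, 2.396]
contact_force: [-0.0, 0.6, 0.4]
opening: 0.0499
```

{"name": "carry_out", "arguments": {
  "dp": [
    [0, 0, 0],
    [0, 0, 0],
    [0, 0, 0],
    [0, 0, 0],
    [0, 0, 0]
  ],
  "twist": [
    [0, 0, 0],
    [0, 0, 0],
    [0, 0, 0],
    [0, 0, 0],
    [0, 0, 0]
  ],
  "jaw": [5, 5, 5, 5, 5],
  "squeeze": 25
}}

```text
clock: 3.38
tool_pos: [0.6436, -0.0234, 0.0645]
orientation: [-3.139, -0.004, 2.396]
contact_force: [-2.2, -0.9, 4.1]
opening: 0.0121
```

```bash
python3 -c "
from h import *
goal(.6458,-.0276,.125,137)"
```

```text
t 3.38 pos [ 0.6436 -0.0234  0.0645] rpy [-179.86   -0.22  137.27] open 12.1 F [-2.2 -0.9  4.1] q7 0.99
dp [-0.07  -0.029 -1.008] twist [-0.02 -0.04  0.05]
```

```bash
python3 - <<'E'
from h import *
s=sense();print(s['joints'].round(3),s['qvel'].round(3),s['tau'].round(1))
s=sense();im=snapshot('wrist');cv2.imwrite('pics/w2.png',im)
K=cam('wrist',s)
h=cv2.cvtColor(im,cv2.COLOR_BGR2HSV)
g=big((h[...,0]>50)&(h[...,0]<80)&(h[...,1]>150)&(h[...,2]>60));print(g.sum(),rect(K,g,.048))
im=snapshot('top');K=cam('top');cv2.imwrite('pics/t2.png',im)
E
```

```text
[-0.24   0.641  0.296  1.701 -0.237  0.839  0.986] [ 0.     0.     0.001  0.    -0.    -0.001  0.002] [ -0.4 -71.2   6.3 -24.6  -0.2  -0.4   0. ]
7118 (array([ 0.6323457 , -0.01554276]), (88.38758850097656, 58.195228576660156), 53.963409423828125)
```

View pics/w2.png

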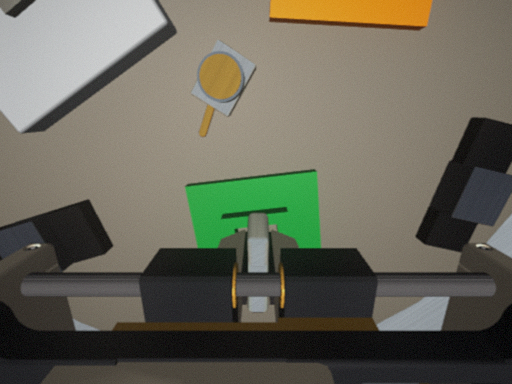

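The grip is 4–5 mm off centre along the blade. I'll open, re-centre and regrip.

{"name": "carry_out", "arguments": {
  "dp": [
    [0, 0, 0],
    [0, 0, 0],
    [-0.06, -0.02, 0],
    [-0.06, -0.02, 0],
    [-0.06, -0.02, 0]
  ],
  "twist": [
    [0, 0, 0],
    [0, 0, 0],
    [0, 0, 0],
    [0, 0, 0],
    [0, 0, 0]
  ],
  "jaw": [30, 30, 30, 30, 30]
}}

```text
clock: 4.1
tool_pos: [0.6455, -0.0268, 0.0644]
orientation: [-3.139, -0.004, 2.396]
contact_force: [-0.5, 0.2, 0.2]
opening: 0.0302
```

```bash
python3 -c "
from h import *
goal(.6455,-.027,.065,137)"
```

```text
t 4.1 pos [ 0.6455 -0.0268  0.0644] rpy [-179.85   -0.22  137.27] open 30.2 F [-0.5  0.2  0.2] q7 0.99
dp [-0.003 -0.003 -0.01 ] twist [-0.02 -0.04  0.04]
```

Close, then lift.

{"name": "carry_out", "arguments": {
  "dp": [
    [0, 0, 0],
    [0, 0, 0],
    [0, 0, 0],
    [0, 0, 0],
    [0, 0, 0]
  ],
  "twist": [
    [-0.02, -0.04, 0],
    [-0.02, -0.04, 0],
    [-0.02, -0.04, 0],
    [-0.02, -0.04, 0],
    [-0.02, -0.04, 0]
  ],
  "jaw": [5, 5, 5, 5, 5],
  "squeeze": 30
}}

```text
clock: 4.72
tool_pos: [0.6454, -0.0266, 0.0644]
orientation: [-3.141, 0.0, 2.396]
contact_force: [0.4, 0.8, -0.4]
opening: 0.0118
```

{"name": "carry_out", "arguments": {
  "dp": [
    [0, 0, -0.2],
    [0, 0, -0.5],
    [0, 0, -0.9],
    [0, 0, -1.2],
    [0, 0, -1.2]
  ],
  "twist": [
    [0, 0, 0],
    [0, 0, 0],
    [0, 0, 0],
    [0, 0, 0],
    [0, 0, 0]
  ],
  "jaw": [5, 5, 5, 5, 5]
}}

```text
clock: 5.35
tool_pos: [0.6467, -0.0267, 0.1385]
orientation: [3.139, 0.003, 2.396]
contact_force: [0.9, 0.2, -2.7]
opening: 0.0119
```

```bash
python3 - <<'E'
from h import *
goal(.4504,-.0154,.135,161.7)
cv2.imwrite('pics/t3.png',snapshot('top'));cv2.imwrite('pics/s3.png',snapshot('scene'))
a=cv2.imread('pics/t3.png');b=cv2.imread('pics/s3.png');cv2.imwrite('pics/m3.png',np.hstack([cv2.resize(a[130:350,120:340],(400,400)),cv2.resize(b[120:320,190:390],(400,400))]))
E
```

```text
t 5.35 pos [ 0.6467 -0.0267  0.1385] rpy [1.7987e+02 1.6000e-01 1.3727e+02] open 11.9 F [ 0.9  0.2 -2.7] q7 0.96
dp [ 2.531 -2.081  0.048] twist [ 0.01  0.03 -4.07]
```

View pics/m3.png

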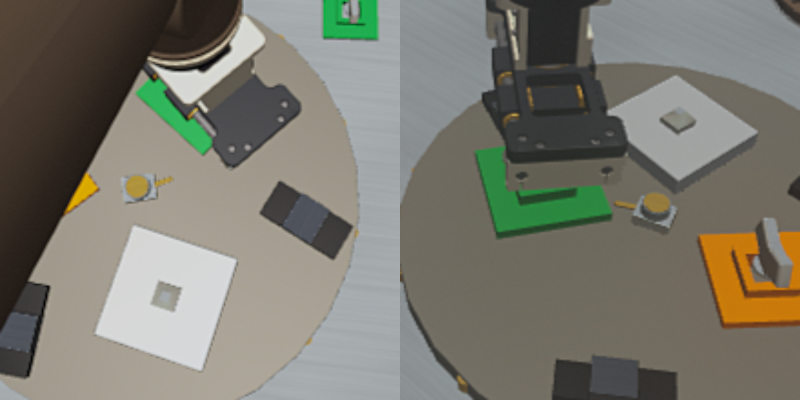

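The cover is lifted and level. Now carry it over the seat.

{"name": "carry_out", "arguments": {
  "dp": [
    [0.4, -0.33, 0],
    [0.95, -0.78, 0.02],
    [1.5, -1.23, 0.04],
    [2.05, -1.68, 0.05],
    [2.5, -2.05, 0.05]
  ],
  "twist": [
    [0, 0, -0.8],
    [0, 0, -1.6],
    [0, 0, -2.4],
    [0, 0, -3.2],
    [0, 0, -4.0]
  ],
  "jaw": [5, 5, 5, 5, 5]
}}

```text
clock: 6.08
tool_pos: [0.449, -0.015, 0.1324]
orientation: [-3.14, -0.002, 2.818]
contact_force: [0.2, -0.2, -2.6]
opening: 0.0118
```

```bash
python3 - <<'E'
from h import *
goal(.4504,-.0154,.135,161.7)
E
```

```text
t 6.08 pos [ 0.449  -0.015   0.1324] rpy [-1.7993e+02 -1.3000e-01  1.6145e+02] open 11.8 F [ 0.2 -0.2 -2.6] q7 1.25
dp [-0.024  0.002 -0.044] twist [-0.01 -0.02 -0.04]
```

{"name": "carry_out", "arguments": {
  "dp": [
    [-0.024, 0, -0.04],
    [-0.024, 0, -0.04]
  ],
  "twist": [
    [0, 0, 0],
    [0, 0, 0]
  ],
  "jaw": [5, 5]
}}

```text
clock: 6.32
tool_pos: [0.451, -0.0155, 0.1348]
orientation: [-3.141, -0.002, 2.817]
contact_force: [-0.5, 0.5, -2.5]
opening: 0.0118
```

```bash
python3 - <<'E'
from h import *
goal(.4504,-.0154,.0845,161.7)
s=sense();w=snapshot('wrist');c=snapshot('scene');cv2.imwrite('pics/w4.png',w);cv2.imwrite('pics/s4.png',c)
z=s['tool_pos'][2]-.0244
for n,im,K in(('wrist',w,cam('wrist',s)),('scene',c,cam('scene'))):
    h=cv2.cvtColor(im,cv2.COLOR_BGR2HSV)
    g=big((h[...,0]>50)&(h[...,0]<80)&(h[...,1]>150)&(h[...,2]>60));print(n,g.sum(),rect(K,g,z+.008))
cv2.imwrite('pics/m4.png',np.hstack([cv2.resize(w,(400,300)),cv2.resize(c[100:280,230:470],(400,300))]))
E
```

```text
t 6.33 pos [ 0.451  -0.0155  0.1348] rpy [-1.7994e+02 -1.0000e-01  1.6140e+02] open 11.8 F [-0.5  0.5 -2.5] q7 1.25
dp [ 0.008 -0.     0.838] twist [-0.01 -0.02 -0.05]
wrist 7533 (array([ 0.43633679, -0.01200164]), (88.69619750976562, 61.33513641357422), 78.08562469482422)
scene 903 (array([ 0.45120834, -0.01567237]), (88.63926696777344, 88.63427734375), 78.16248321533203)
```

View pics/m4.png

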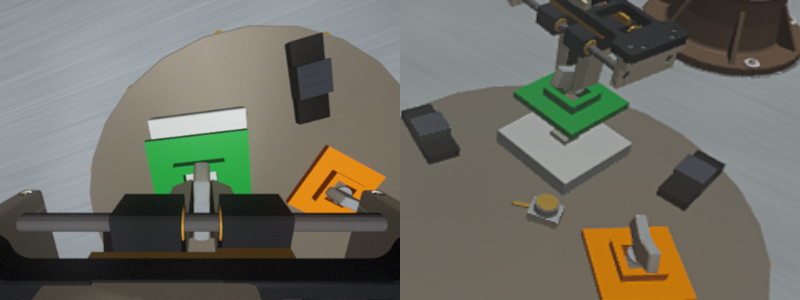

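The cover is at (0.4512, -0.0157), angle 78.2°, against the seat's (0.4504, -0.0154) at 78.7°. Lowering.

{"name": "carry_out", "arguments": {
  "dp": [
    [0, 0, 0.2],
    [0, 0, 0.4],
    [0, 0, 0.55],
    [0, 0, 0.7],
    [0, 0, 0.78]
  ],
  "twist": [
    [0, 0, 0],
    [0, 0, 0],
    [0, 0, 0],
    [0, 0, 0],
    [0, 0, 0]
  ],
  "jaw": [5, 5, 5, 5, 5]
}}

```text
clock: 7.05
tool_pos: [0.4511, -0.0156, 0.0872]
orientation: [-3.14, -0.002, 2.817]
contact_force: [1.0, -0.0, -1.9]
opening: 0.0121
```

```bash
python3 -c "
from h import *
goal(.4504,-.0154,.0845,161.4)"
```

```text
t 7.05 pos [ 0.4511 -0.0156  0.0872] rpy [-1.7991e+02 -1.3000e-01  1.6140e+02] open 12.1 F [ 1.  -0.  -1.9] q7 1.28
dp [ 0.012 -0.     0.044] twist [-0.02 -0.02  0.  ]
```

{"name": "carry_out", "arguments": {
  "dp": [
    [0.0, 0, 0.03],
    [0.01, 0, 0.05],
    [0.01, 0, 0.06]
  ],
  "twist": [
    [0, 0, 0],
    [0, 0, 0],
    [0, 0, 0]
  ],
  "jaw": [5, 5, 5]
}}

```text
clock: 7.42
tool_pos: [0.4507, -0.0155, 0.0841]
orientation: [-3.14, -0.002, 2.817]
contact_force: [-3.1, -1.0, 8.7]
opening: 0.0118
```

```bash
python3 - <<'E'
from h import *
goal(.4504,-.0154,.0845,161.4)
c=snapshot('scene');cv2.imwrite('pics/s5.png',c);K=cam('scene')
h=cv2.cvtColor(c,cv2.COLOR_BGR2HSV)
g=big((h[...,0]>50)&(h[...,0]<80)&(h[...,1]>150)&(h[...,2]>60));print(g.sum(),rect(K,g,.067))
cv2.imwrite('pics/m5.png',cv2.resize(c[100:280,230:470],(800,600)))
E
```

```text
t 7.42 pos [ 0.4507 -0.0155  0.0841] rpy [-1.7993e+02 -1.0000e-01  1.6139e+02] open 11.8 F [-3.1 -1.   8.7] q7 1.28
dp [ 0.006 -0.001 -0.006] twist [-0.01 -0.02 -0.  ]
864 (array([ 0.44994595, -0.01612291]), (88.7794189453125, 89.06330871582031), 78.22754669189453)
```

View pics/m5.png

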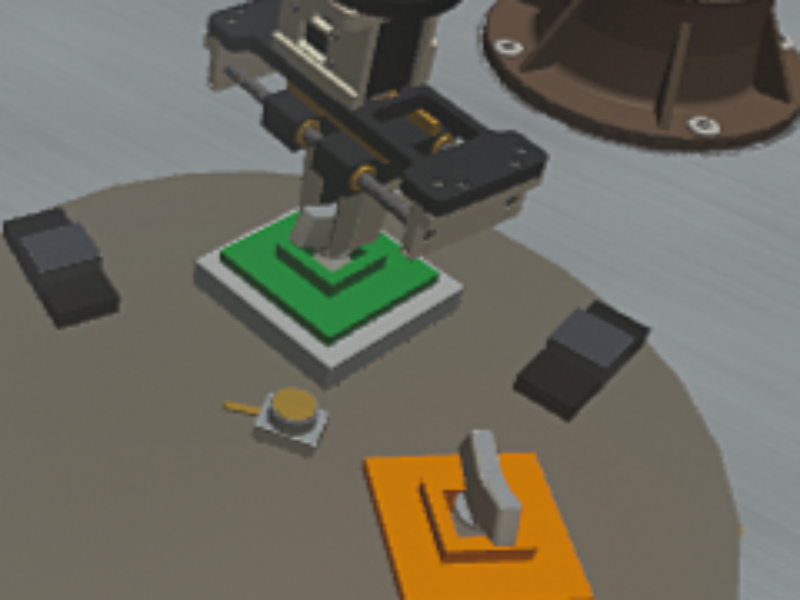

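The cover is seated at z≈0.06, with the contact force and the picture agreeing. The nut is still loose, the blade 6.8° off the cover's sides. Now I'll turn it clockwise (+z twist) with light down-pressure, in steps, watching the torque.

{"name": "carry_out", "arguments": {
  "dp": [
    [0, 0, 0.012],
    [0, 0, 0.014],
    [0, 0, 0.016],
    [0, 0, 0.018],
    [0, 0, 0.02]
  ],
  "twist": [
    [0, 0, 0.8],
    [0, 0, 1.6],
    [0, 0, 2.4],
    [0, 0, 3.2],
    [0, 0, 4.0]
  ],
  "jaw": [5, 5, 5, 5, 5]
}}

```text
clock: 8.1
tool_pos: [0.4508, -0.0152, 0.0835]
orientation: [-3.141, -0.001, 2.395]
contact_force: [-2.1, 0.3, 4.5]
opening: 0.0117
```

```bash
cat >> h.py <<'E'
def chk():
    goal(.4507,-.0155,.083,93.6)
    s=sense();print('M',s['ft_torque'].round(3),'tau7',s['tau'][6].round(2))
    c=snapshot('scene');K=cam('scene')
    h=cv2.cvtColor(c,cv2.COLOR_BGR2HSV)
    g=big((h[...,0]>50)&(h[...,0]<80)&(h[...,1]>150)&(h[...,2]>60));print(g.sum(),rect(K,g,.067))
    return c
E
python3 -c "
from h import *
chk()"
```

```text
t 8.1 pos [ 0.4508 -0.0152  0.0835] rpy [-1.7994e+02 -6.0000e-02  1.3725e+02] open 11.7 F [-2.1  0.3  4.5] q7 0.93
dp [-0.001 -0.005  0.009] twist [-0.01 -0.01  7.27]
M [ 0.056  0.478 -0.012] tau7 1.15
819 (array([ 0.44993924, -0.01549291]), (89.1460952758789, 89.58989715576172), 77.67224884033203)
```

{"name": "carry_out", "arguments": {
  "dp": [
    [0, 0, 0.015],
    [0, 0, 0.017],
    [0, 0, 0.019],
    [0, 0, 0.021],
    [0, 0, 0.023]
  ],
  "twist": [
    [0, 0, 0.8],
    [0, 0, 1.6],
    [0, 0, 2.4],
    [0, 0, 3.2],
    [0, 0, 4.0]
  ],
  "jaw": [5, 5, 5, 5, 5]
}}

```text
clock: 8.78
tool_pos: [0.4511, -0.0151, 0.0828]
orientation: [-3.141, -0.001, 1.971]
contact_force: [-2.9, 0.2, 7.2]
opening: 0.0118
```

```bash
python3 -c "
from h import *
chk()"
```

```text
t 8.78 pos [ 0.4511 -0.0151  0.0828] rpy [-1.7998e+02 -4.0000e-02  1.1295e+02] open 11.8 F [-2.9  0.2  7.2] q7 0.59
dp [-0.003 -0.009 -0.004] twist [-0.   -0.01  3.22]
M [-0.026  0.696 -0.077] tau7 1.14
769 (array([ 0.44985995, -0.01610499]), (88.7794189453125, 89.2389907836914), 78.22754669189453)
```

{"name": "carry_out", "arguments": {
  "dp": [
    [0, 0, 0.014],
    [0, 0, 0.016],
    [0, 0, 0.018],
    [0, 0, 0.02],
    [0, 0, 0.02]
  ],
  "twist": [
    [0, 0, 0.7],
    [0, 0, 1.4],
    [0, 0, 2.1],
    [0, 0, 2.7],
    [0, 0, 2.7]
  ],
  "jaw": [5, 5, 5, 5, 5]
}}

```text
clock: 9.45
tool_pos: [0.4513, -0.0151, 0.0823]
orientation: [-3.142, -0.001, 1.685]
contact_force: [-3.8, -0.5, 11.5]
opening: 0.0118
```

```bash
python3 -c "
from h import *
chk()"
```

```text
t 9.45 pos [ 0.4513 -0.0151  0.0823] rpy [-1.800e+02 -7.000e-02  9.653e+01] open 11.8 F [-3.8 -0.5 11.5] q7 0.36
dp [-0.006 -0.01  -0.012] twist [-0.   -0.01  0.49]
M [-0.124  0.915 -0.032] tau7 -0.41
820 (array([ 0.44991779, -0.01611704]), (88.7794189453125, 89.35711669921875), 78.22754669189453)
```

{"name": "carry_out", "arguments": {
  "dp": [
    [0, 0, 0.008],
    [0, 0, 0.01],
    [0, 0, 0.01]
  ],
  "twist": [
    [0, 0, 0.2],
    [0, 0, 0.4],
    [0, 0, 0.5]
  ],
  "jaw": [5, 5, 5]
}}

```text
clock: 9.88
tool_pos: [0.4513, -0.0151, 0.0822]
orientation: [3.141, -0.002, 1.634]
contact_force: [-3.8, -0.3, 8.6]
opening: 0.0118
```

```bash
python3 -c "
from h import *
chk()"
```

```text
t 9.88 pos [ 0.4513 -0.0151  0.0822] rpy [ 1.7998e+02 -1.0000e-01  9.3620e+01] open 11.8 F [-3.8 -0.3  8.6] q7 0.32
dp [-0.007 -0.01  -0.013] twist [ 0.   -0.02  0.  ]
M [-0.148  0.84   0.012] tau7 0.06
815 (array([ 0.44985995, -0.01610499]), (88.7794189453125, 89.2389907836914), 78.22754669189453)
```

{"name": "carry_out", "arguments": {
  "dp": [
    [0, 0, 0.008],
    [0, 0, 0.008],
    [0, 0, 0.008]
  ],
  "twist": [
    [0, 0, 0.2],
    [0, 0, 0.4],
    [0, 0, 0.4]
  ],
  "jaw": [5, 5, 5]
}}

```text
clock: 10.3
tool_pos: [0.4517, -0.015, 0.0823]
orientation: [3.14, -0.002, 1.593]
contact_force: [-1.7, 0.1, 6.1]
opening: 0.0114
```

```bash
python3 -c "
from h import *
chk()"
```

```text
t 10.3 pos [ 0.4517 -0.015   0.0823] rpy [ 1.7993e+02 -1.1000e-01  9.1280e+01] open 11.4 F [-1.7  0.1  6.1] q7 0.29
dp [-0.008 -0.018 -0.012] twist [ 0.01 -0.02 -0.39]
M [-0.138  0.478  0.131] tau7 -0.28
814 (array([ 0.45075467, -0.01566206]), (90.41310119628906, 89.31976318359375), 76.76844787597656)
```

Torque has jumped to 0.13 N m and the cover has just begun to follow, so the nut is at its stop. One small step more to confirm.

{"name": "carry_out", "arguments": {
  "dp": [
    [0, 0, 0.005],
    [0, 0, 0.005],
    [0, 0, 0.005]
  ],
  "twist": [
    [0, 0, 0.2],
    [0, 0, 0.3],
    [0, 0, 0.3]
  ],
  "jaw": [5, 5, 5]
}}

```text
clock: 10.72
tool_pos: [0.4521, -0.0149, 0.0823]
orientation: [3.14, -0.002, 1.562]
contact_force: [-1.5, -0.1, 6.5]
opening: 0.0118
```

```bash
python3 -c "
from h import *
chk()"
```

```text
t 10.72 pos [ 0.4521 -0.0149  0.0823] rpy [ 1.7989e+02 -1.3000e-01  8.9520e+01] open 11.8 F [-1.5 -0.1  6.5] q7 0.26
dp [-0.01  -0.023 -0.012] twist [ 0.02 -0.02 -0.68]
M [-0.102  0.429  0.216] tau7 -0.24
813 (array([ 0.45082504, -0.01575384]), (88.50120544433594, 89.97390747070312), 73.95915985107422)
```

The nut is at its stop: cover and nut now turn together, the torque is 0.22 N m, and the cover is 4.7° from the seat's sides, inside the 10°. Release and rise.

{"name": "carry_out", "arguments": {
  "dp": [
    [0, 0, 0],
    [0, 0, 0],
    [0, 0, 0],
    [0, 0, 0],
    [0, 0, 0]
  ],
  "twist": [
    [0, 0, 0],
    [0, 0, 0],
    [0, 0, 0],
    [0, 0, 0],
    [0, 0, 0]
  ],
  "jaw": [45, 45, 45, 45, 45]
}}

```text
clock: 11.4
tool_pos: [0.4521, -0.015, 0.0822]
orientation: [3.14, -0.002, 1.563]
contact_force: [-0.2, 0.7, 0.4]
opening: 0.0449
```

{"name": "carry_out", "arguments": {
  "dp": [
    [0, 0, -0.2],
    [0, 0, -0.7],
    [0, 0, -1.3],
    [0, 0, -2.0],
    [0, 0, -2.5]
  ],
  "twist": [
    [0, 0, 0],
    [0, 0, 0],
    [0, 0, 0],
    [0, 0, 0],
    [0, 0, 0]
  ],
  "jaw": [45, 45, 45, 45, 45]
}}

```text
clock: 12.02
tool_pos: [0.4521, -0.0156, 0.2347]
orientation: [3.138, -0.003, 1.562]
contact_force: [1.2, -0.2, 0.4]
opening: 0.0453
```

```bash
python3 - <<'E'
from h import *
s=sense();w=snapshot('wrist');cv2.imwrite('pics/w6.png',w)
c=chk();cv2.imwrite('pics/s6.png',c)
cv2.imwrite('pics/m6.png',np.hstack([cv2.resize(w,(400,300)),cv2.resize(c[100:280,230:470],(400,300))]))
K=cam('wrist',s);h=cv2.cvtColor(w,cv2.COLOR_BGR2HSV)
g=big((h[...,0]>50)&(h[...,0]<80)&(h[...,1]>150)&(h[...,2]>60));print('wrist',rect(K,g,.068))
E
```

```text
t 12.07 pos [ 0.4537 -0.0159  0.2376] rpy [179.56  -0.21  89.46] open 45.0 F [ 2.2 -0.3  3. ] q7 0.04
dp [-0.004 -0.07   2.577] twist [ 0.07 -0.03 -0.69]
M [-0.078 -0.109  0.002] tau7 0.29
857 (array([ 0.45068393, -0.01612321]), (88.25426483154297, 89.3415756225586), 74.67252349853516)
wrist (array([ 0.45140485, -0.01475031]), (88.10071563720703, 87.36446380615234), 74.67308044433594)
```

View pics/m6.png

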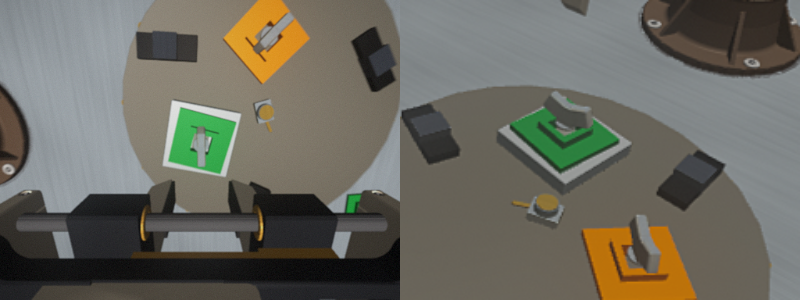

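```bash
python3 -c "
from plant import *
print(sense()['clock']);print(finish_job())"
```

```text
12.125
the job is handed in; nothing more can be done
None
```

The large green cover is on the zinc seat over its stud with the wing nut turned to its stop, and the job is handed in at 12.1 s. `finish_job` gives no verdict, so what follows is my own measurement.

**What I did:** I picked the cover up by its wing nut, set it on the seat with the nut still loose (about 7° from the cover's sides), and turned the nut clockwise. I then released it and rose clear. I did not touch the orange cover, the small green cover or the pink one.

**Last checks:**
- **Position:** the cover's centre is within about 1 mm of the seat's in both the scene and wrist views. It lies flat at seat-top height.
- **Alignment:** its sides are 4° from the seat's, because the cover followed the nut by about 4° at the stop. That is inside the 10° allowed.
- **Nut:** at the last step it was at about 75° (1.31 rad). The torque had risen to 0.2 N m and the cover turned along with it. I did not measure the blade angle again after letting go.

**Disagreements along the way:**
- My first reading put the seat top at 40 mm. The two fixed cameras then disagreed by about 20 mm. Taking 40 mm as the turntable's height, with the seat top at 60 mm, resolved this.
- The first grip was about 5 mm off centre along the blade, so I re-centred it before lifting.

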